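# Seat the tube rack against both stops of the rack reader and hold it for the scan

## Task

Pick up the small rack of capped tubes from the bench and stand it flat on the glass of the rack reader, with its cut corner in the corner where the two metal stops meet. Push it fully home, square against both stops at once with a light, steady push, and finish while still holding it pressed there, so that the reader can scan it. Keep the rack upright all the way and leave the microplate, the bottle and the tip box where they are.

Things in the scene. Friction and masses are not known exactly. Their poses are not given: they have to be found in the camera images.
- rack: Light grey plastic tube rack, loose, 85.5 mm along its x, 63.9 mm along its y, flat upright walls 36 mm high; the white caps of its 24 fixed tubes stand 10 mm higher, set in 5 mm or more from the sides. Its upright corner at +x +y is cut off by 9 mm. 0.11 to 0.23 kg. Origin: centre of its underside, z up. Starts upright on the bench, its x within 0.9 rad of the robot's x.
- rack_corner (a point): The point of the rack's underside where its +x and +y sides would meet if the corner were not cut off: 42.75 mm along x and 31.95 mm along y from the rack's origin. Axes as the rack's.
- reader: Rack reader, fixed: a blue-grey box, 210 mm along its x, 160 mm along its y, 80 mm high. Its top is level all over but for the two stops; a black glass window, 128 by 92 mm, lies flush in the middle. Origin: centre of its underside; z up, x points away from the robot, turned up to 0.35 rad. It stands to the left or right, the rack on the other side.
- stop_corner (a point): The inner corner where the two stops meet, at glass level: 62 mm along x, 44 mm along y and 80 mm up from the reader's origin. Axes as the reader's. When the rack is seated its axes are parallel to these, point rack_corner lies here, and the rack extends to -x and -y from this point.
- stop_far: Aluminium bar on the reader's top, rigid, 8 mm high, 10 mm thick: its flat inner face looks to the reader's -x and runs 85 mm from the corner along -y. Origin at the same point as point stop_corner, axes as the reader's.
- stop_side: Aluminium bar on the reader's top, rigid, 8 mm high, 10 mm thick: its flat inner face looks to the reader's -y and runs 125 mm from the corner along -x. Origin at the same point as point stop_corner, axes as the reader's.
- microplate: Bystander: flat white microplate, 86 mm by 128 mm, 14 mm high, on the bench far ahead in the middle. Origin: centre of its underside.
- solvent_bottle: Bystander: glass bottle with a white cap, 70 mm in diameter, 138 mm high, on the bench far left. Origin: centre of its underside.
- tip_box: Bystander: grey pipette-tip box, 84 mm by 122 mm, 69 mm high, on the bench far right. Origin: centre of its underside.

How it is judged:
By the outcome, as a careful person would: the job done as asked, in the order asked, and still so for the second after the job is handed in, while the arm keeps its last pose, push and grip.
It also fails if it takes over 58 s, if anything falls off the work surface, if the arm or the gripper's body presses on something with over 40 N, if the wrist force passes 120 N, or if a joint passes its speed limit or range.

## Robot

A 6-joint arm with a two-finger parallel gripper is mounted at the origin on the work surface. World frame = base frame: x ahead of the robot, y to its left, z up, the work surface at z = 0. Lengths are in m, angles in rad, forces in N, time in s.
With the tool pointing down it reaches from about 0.3 to 0.775 m from the base axis. Payload 14.6 kg.
Tool frame: the origin (TCP) lies between the finger pads; the fingertips stand ctrl.tip_extent ahead of it and the grasp point (between the pads) lies 3 mm ahead of it (ctrl.tip_extent is the distance from the TCP to the fingertips, in m); z points along the fingers, y is the line along which they close (so a half turn about z gives the same grasp; the last joint's range is limited). The gripper opens to 94 mm and grips with 3 to 60 N. Pads are 16 mm wide; open, the fingers measure 119 mm over their backs; the gripper's body (75 mm by 177 mm) begins 78 mm behind the grasp point.
Start: joints at [-1.332, 0.3, 1.521, -0, 1.321, -0.067], TCP at [0.166, -0.524, 0.227] pointing down, gripper open.
Joint ranges: [-3.03, 3.03], [-0.79, 2.21], [0.23, 2.52], [-1.04, 4.18], [0, 3.07], [-2.55, 2.55]. Speed limits (rad/s): [2.22, 2.22, 2.57, 3.14, 3.14, 3.14].

## Interface

Orientations are given as [roll, pitch, yaw] about the fixed x, y, z axes, in that order (R = Rz(yaw) Ry(pitch) Rx(roll)).
In Python, from station import ctrl, camrig, get_obs gives the robot as it stands (ctrl), with the cameras (camrig) and the readings as plain functions.
- The arm moves only by the shell command python3 shift.py 'ROWS' [OPENING] [FORCE]. ROWS is a JSON list of rows, 1 to 10 of them, each written [[dx, dy, dz], [rx, ry, rz]]: dx, dy, dz in shares of the most that a row can go, 1 being 50 mm, then a rotation vector rx, ry, rz in normalised numbers (1 is pi/2 rad); each row shifts and turns the commanded pose from where the row before left it, along the tool's axes as they then stand; what a row does not reach is not made up. A row lasts 1/10 s, in which the tool goes at most 0.05 m and 0.15 rad, less where a joint would pass 70% of its speed; a pose out of reach is approached as far as the arm can. OPENING is the finger opening in m, set as the command begins (- or left out keeps the last). The fingers move at their own pace and stop on an object; FORCE is the grip in N (left out, the last holds). Time passes only in rows, so rows that do not move let the fingers close. It prints the time, the measured TCP pose, the force, the opening and the grip force at its end. Input that does not fit is refused with a message, and nothing moves.
- get_obs(): the state, without advancing time (a new reading comes with each control period).
- camrig.camera(name): name is "side" or "top" or "wrist"; returns a dict with "pixels" (420x560x3 uint8, blue, green, red), "fx", "fy", "cx", "cy" (pixels), "extrinsics" (4x4, takes a point from camera to world coordinates). Camera axes: x right, y up, looking along -z (the intrinsics and any distortion apply to the point x, -y, -z); pixel columns grow to the right and rows downward; lengths in m; the calibration is good to about 2 mm. A picture is of the moment at which its call begins. There is no depth.
- ctrl.hand_in(): hands the job in; it is judged then, once.
The state is a dict: "time_s": time; "qpos": joint angles; "joint_vel": joint speeds; "tau": joint torques, N m; "ee_pos": TCP position; "eef_rot": TCP orientation; "force": force on the tool from outside, world axes, zero at the start; "moment": the same for the moment, N m; "grip_width": finger opening in m; "grip_force": force on a finger pad.
Only numpy, scipy, OpenCV 4.12 (cv2) and the standard library are available. Lean on these libraries where they do the work, as an engineer would, in place of code of your own. Each camera call takes 0.05 s, during which the arm holds its last target. There are 200 camera calls.

## Working session

There is one attempt and no reset: what is moved stays moved. The work goes in short steps, Python scripts to look and compute and a shell command to move; the robot and the scene stay as the last step left them, time stands still between calls to the robot, and variables do not carry over. Pictures are saved under pics/ and viewed, at most 10 in all, crops included, and the job is handed in when it is done.

```bash
ls; mkdir -p pics
python3 - <<'E'
from station import ctrl, camrig, get_obs
import cv2,numpy as np
o=get_obs(); print(o, ctrl.tip_extent)
for n in("top","side"):
    c=camrig.camera(n); cv2.imwrite(f"pics/{n}0.png",c["pixels"]); np.save(f"{n}0.npy",c,allow_pickle=True)
    print(n,{k:c[k] for k in c if k!="pixels"})
E
```

```text
pics
shift.py
station.py
{'time_s': 0.0, 'qpos': array([-1.33158329e+00,  3.00489355e-01,  1.52157969e+00,  6.41908196e-06,
        1.32067316e+00, -6.65916326e-02]), 'joint_vel': array([ 0.00103028, -0.00021853,  0.00028654, -0.000277  , -0.00123315,
        0.00026553]), 'tau': array([-1.52647925e-03, -5.31807947e+01, -3.52738237e+01,  7.08103809e-02,
        2.44122039e-02, -8.97982727e-05]), 'ee_pos': array([ 0.16553172, -0.52425755,  0.22687688]), 'eef_rot': array([-3.14044606e+00, -8.26977806e-05,  3.05803031e-01]), 'force': array([ 0.58412295,  0.15284305, -0.26180274]), 'moment': array([ 0.04351996,  0.00634649, -0.02439901]), 'grip_force': 0.0, 'grip_width': 0.09412431026591483} 0.022
top {'fx': 498.8298454275599, 'fy': 498.8298454275599, 'cx': 270.35012215235895, 'cy': 209.83498806349786, 'extrinsics': array([[ 0.01857434,  0.99294149, -0.11714177,  0.50830811],
       [-0.99982578,  0.0182299 , -0.0040112 ,  0.02251833],
       [-0.00184741,  0.11719587,  0.9931071 ,  1.21569488],
       [ 0.        ,  0.        ,  0.        ,  1.        ]])}
side {'fx': 439.275231524755, 'fy': 439.275231524755, 'cx': 275.0514632576255, 'cy': 215.2809219587413, 'extrinsics': array([[-0.78626916,  0.41537823, -0.45742948,  0.22881163],
       [-0.61788199, -0.52662309,  0.58385784,  0.51136574],
       [ 0.00162891,  0.74170685,  0.67072222,  0.66105039],
       [ 0.        ,  0.        ,  0.        ,  1.        ]])}
```

View pics/top0.png

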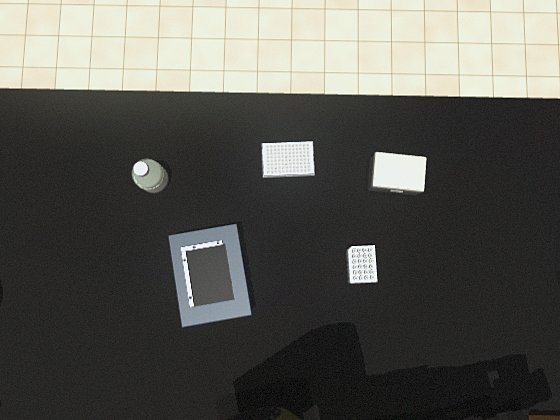

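View pics/side0.png

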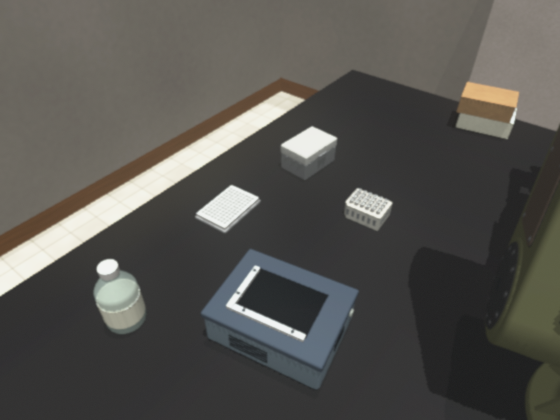

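The top view shows the reader on the left (white stops' corner at about (184,247)), and the rack at about (362,264). The microplate is at (288,159), the bottle at (150,176) and the tip box at (398,172).

```bash
cat > h.py <<'E'
import numpy as np,cv2
def ray(c,uv,z):
    uv=np.asarray(uv,float).reshape(-1,2)
    d=np.c_[(uv[:,0]-c["cx"])/c["fx"],-(uv[:,1]-c["cy"])/c["fy"],-np.ones(len(uv))]@c["extrinsics"][:3,:3].T
    o=c["extrinsics"][:3,3]; return o+d*((z-o[2])/d[:,2])[:,None]
def proj(c,p):
    q=(np.asarray(p,float).reshape(-1,3)-c["extrinsics"][:3,3])@c["extrinsics"][:3,:3]
    return np.c_[c["cx"]-c["fx"]*q[:,0]/q[:,2], c["cy"]+c["fy"]*q[:,1]/q[:,2]]
def rect(c,m,z):
    "largest contour -> min-area rectangle on plane z: centre, sides, edge directions"
    k=max(cv2.findContours(m.astype(np.uint8),cv2.RETR_EXTERNAL,cv2.CHAIN_APPROX_NONE)[0],key=cv2.contourArea)
    P=ray(c,k,z)[:,:2]; r=cv2.minAreaRect((P*1000).astype(np.float32)); return r,cv2.boxPoints(r)/1000,P
E
python3 - <<'E'
from h import *
c=np.load("top0.npy",allow_pickle=True).item(); im=c["pixels"].astype(int); b,g,r=im[...,0],im[...,1],im[...,2]
def box(m,u0,u1,v0,v1):
    z=np.zeros_like(m); z[v0:v1,u0:u1]=m[v0:v1,u0:u1]; return z
m=box(g>110,335,390,235,295); R=rect(c,m,.036); print("rack",R[0],"\n",R[1])
print(im[270,180],im[250,300],im[225,200])
m=box((b>80),160,262,215,335); R=rect(c,m,.08); print("reader",R[0],"\n",R[1])
m=box((g>190),160,262,215,335); R=rect(c,m,.088); print("stops",R[0],"\n",R[1])
im=cv2.resize(c["pixels"][215:340,155:395],None,fx=3.3,fy=3.3,interpolation=cv2.INTER_CUBIC); cv2.imwrite("pics/crop.png",im)
E
```

```text
rack ((523.8718872070312, -190.2431640625), (87.71817779541016, 65.79025268554688), 3.735708236694336) 
 [[ 0.47796273 -0.16027555]
 [ 0.48224923 -0.225926  ]
 [ 0.569781   -0.22021079]
 [ 0.5654945  -0.15456033]]
[154 145 133] [41 40 38] [37 35 42]
reader ((492.82366943359375, 162.71319580078125), (209.0103302001953, 157.927490234375), 10.941683769226074) 
 [[0.37523022 0.22040536]
 [0.4052064  0.06534884]
 [0.6104171  0.10502104]
 [0.58044094 0.26007754]]
stops ((496.56591796875, 169.9414520263672), (134.2960968017578, 94.10218048095703), 10.79450511932373) 
 [[0.42179397 0.20358403]
 [0.4394181  0.11114695]
 [0.5713379  0.13629888]
 [0.55371374 0.22873597]]
```

View pics/crop.png

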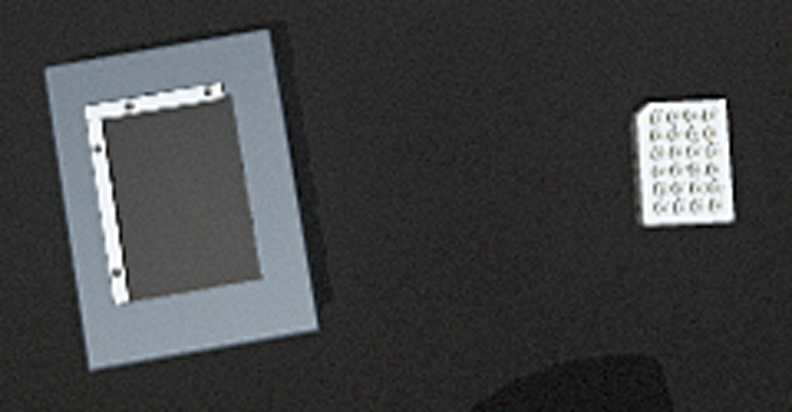

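The crop confirms that the cut corner is at the rack's upper left, (637,105), which is world +x +y. Measured sizes match the given ones to about 2 mm. I'll hover over the rack and refine there.

```bash
cat >> h.py <<'E'
from scipy.spatial.transform import Rotation as Ro
def go(o,p,yaw,turned=False):
    "rotvec in tool axes to reach tool-down yaw; then shift in tool axes (after the turn)"
    T=Ro.from_euler("xyz",[np.pi,0,yaw]); A=Ro.from_euler("xyz",o["eef_rot"])
    print("turn",(A.inv()*T).as_rotvec().round(4),"then shift",T.inv().apply(np.asarray(p)-o["ee_pos"]).round(4))
E
python3 - <<'E'
from h import *; from station import ctrl, camrig, get_obs
go(get_obs(),[.524,-.19,.2],.065)
E
```

```text
turn [-1.000e-03  1.000e-04  2.408e-01] then shift [ 0.3794 -0.3103  0.027 ]
```

The rows are not in the units I measure in: shifts go in shares of 50 mm and turns go in shares of pi/2 rad. I convert before sending: 0.12 rad / 1.5708 = 0.0764.

```bash
python3 shift.py '[[[0,0,0],[0,0,0.0764]],[[0,0,0],[-0.0006,0,0.0764]]]' 0.094 && python3 shift.py '[[[0.76,-0.62,0.054],[0,0,0]],[[0.76,-0.62,0.054],[0,0,0]],[[0.76,-0.62,0.054],[0,0,0]],[[0.76,-0.62,0.054],[0,0,0]],[[0.76,-0.62,0.054],[0,0,0]],[[0.76,-0.62,0.054],[0,0,0]],[[0.76,-0.62,0.054],[0,0,0]],[[0.76,-0.62,0.054],[0,0,0]],[[0.76,-0.62,0.054],[0,0,0]],[[0.76,-0.62,0.054],[0,0,0]]]' && python3 shift.py '[[[0,0,0],[0,0,0]],[[0,0,0],[0,0,0]],[[0,0,0],[0,0,0]]]'
python3 - <<'E'
from h import *; from station import ctrl, camrig, get_obs
c=camrig.camera("wrist"); cv2.imwrite("pics/w1.png",c["pixels"]); np.save("w1.npy",c,allow_pickle=True)
go(get_obs(),[.524,-.19,.2],.065)
E
```

```text
time_s: 0.3
ee_pos: [0.1655, -0.5244, 0.2271]
eef_rot: [3.141, 0.0, 0.061]
force: [0.1, -0.1, -0.2]
grip_width: 0.0937
grip_force: 0.0
time_s: 1.3
ee_pos: [0.5255, -0.1884, 0.1999]
eef_rot: [3.141, 0.0, 0.066]
force: [-0.1, -0.7, -0.2]
grip_width: 0.094
grip_force: 0.0
time_s: 1.6
ee_pos: [0.5237, -0.1909, 0.2]
eef_rot: [3.141, 0.0, 0.065]
force: [-0.4, 0.9, -0.5]
grip_width: 0.0941
grip_force: 0.0
turn [ 0.001   0.0001 -0.0006] then shift [ 0.0004 -0.0011  0.0002]
```

View pics/w1.png

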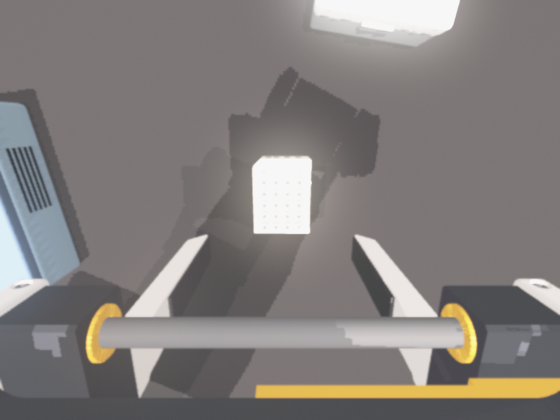

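The wrist view shows the rack at (253–311, 156–234) with its cut corner at the upper left, centred between the open fingers.

Run:
```python
from h import *
c=np.load("w1.npy",allow_pickle=True).item(); print(c["extrinsics"].round(3))
im=c["pixels"]; print(im[200,245:262,1], im[225:240,290,1],im[200,304:318,1])
g=im[...,1]>180
m=np.zeros_like(g); m[145:242,240:322]=g[145:242,240:322]
for z in(.036,.0):
  R=rect(c,m,z); print(z,R[0],"\n",R[1])
```

```text
[[ 0.065  0.96   0.272  0.603]
 [-0.998  0.063  0.017 -0.185]
 [-0.    -0.273  0.962  0.358]
 [ 0.     0.     0.     1.   ]]
[122 123 123 124 125 126 128 166 236 247 247 247 247 247 247 247 247] [247 247 247 247 247 247 247 247 233 147 127 125 125 124 123] [247 247 247 247 247 243 196 141 129 128 126 127 124 125]
0.036 ((523.6375122070312, -190.44837951660156), (89.77639770507812, 66.51685333251953), 3.734240770339966) 
 [[ 0.47667852 -0.16018407]
 [ 0.48101068 -0.22655971]
 [ 0.5705965  -0.22071269]
 [ 0.56626433 -0.15433705]]
0.0 ((514.81396484375, -191.0721435546875), (99.81336975097656, 73.95352172851562), 3.734410524368286) 
 [[ 0.46260485 -0.15742439]
 [ 0.46742162 -0.2312209 ]
 [ 0.5670231  -0.2247199 ]
 [ 0.5622063  -0.15092339]]
```

Both views agree on (0.524, -0.190) and yaw 0.065. I'll descend and grip.

To row units: 0.04 m is 0.8, -0.0006 m is -0.012.

```bash
python3 shift.py '[[[0,-0.012,0.8],[0,0,0]],[[0,0,0.8],[0,0,0]],[[0,0,0.8],[0,0,0]],[[0,0,0.5],[0,0,0]],[[0,0,0.38],[0,0,0]],[[0,0,0],[0,0,0]],[[0,0,0],[0,0,0]]]' && python3 shift.py '[[[0,0,0],[0,0,0]],[[0,0,0],[0,0,0]],[[0,0,0],[0,0,0]],[[0,0,0],[0,0,0]],[[0,0,0],[0,0,0]],[[0,0,0],[0,0,0]],[[0,0,0],[0,0,0]],[[0,0,0],[0,0,0]],[[0,0,0],[0,0,0]],[[0,0,0],[0,0,0]]]' 0.055 20
```

```text
time_s: 2.35
ee_pos: [0.5242, -0.1906, 0.037]
eef_rot: [3.14, -0.0, 0.065]
force: [-0.7, 0.2, 0.0]
grip_width: 0.094
grip_force: 0.0
time_s: 3.35
ee_pos: [0.5246, -0.1899, 0.0366]
eef_rot: [3.14, -0.001, 0.066]
force: [-2.5, -0.6, 6.5]
grip_width: 0.0639
grip_force: 20.0
```

To row units: -0.04 m is -0.8, -0.03 m is -0.6.

```bash
python3 shift.py '[[[0,0,-0.2],[0,0,0]],[[0,0,-0.6],[0,0,0]],[[0,0,-0.8],[0,0,0]],[[0,0,-0.6],[0,0,0]],[[0,0,-0.2],[0,0,0]],[[0,0,0],[0,0,0]],[[0,0,0],[0,0,0]],[[0,0,0],[0,0,0]]]'
python3 - <<'E'
from h import *; from station import ctrl, camrig, get_obs
c=camrig.camera("wrist"); cv2.imwrite("pics/w2.png",c["pixels"])
c=camrig.camera("side"); cv2.imwrite("pics/s2.png",c["pixels"])
o=get_obs(); print(o["force"],o["moment"])
y=.1893; X=np.array([np.cos(y),np.sin(y)]);Y=np.array([-X[1],X[0]])
S=np.array([.5456,.2173]); ctr=S-.04275*X-.03195*Y; pre=ctr-.012*(X+Y); print(ctr,pre)
go(o,[*pre,o["ee_pos"][2]],y)
E
```

```text
time_s: 4.15
ee_pos: [0.5237, -0.1894, 0.1543]
eef_rot: [-3.141, 0.003, 0.066]
force: [0.2, -0.2, -3.1]
grip_width: 0.0633
grip_force: 20.0
[ 0.85304091  0.88328235 -1.44702642] [-0.01763548  0.05315277  0.00666494]
[0.50962576 0.17787642] [0.50009818 0.16383273]
turn [-1.000e-04  1.900e-03 -1.235e-01] then shift [ 0.0431 -0.3515 -0.    ]
```

View pics/w2.png

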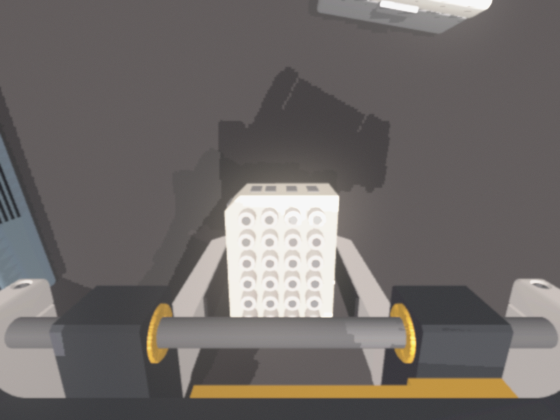

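The rack is held upright and centred between the pads (caps spanning 240–330, 215–310). Next I'll carry it over to the reader.

To row units: -0.043 m is -0.86, -0.035 m is -0.7, -0.062 rad / 1.5708 = -0.0395.

```bash
python3 shift.py '[[[0,0,0],[0,0.0006,-0.0395]],[[0,0,0],[0,0.0006,-0.0392]],[[0.08,-0.66,0],[0,0,0]],[[0.1,-0.86,0],[0,0,0]],[[0.1,-0.86,0],[0,0,0]],[[0.1,-0.86,0],[0,0,0]],[[0.1,-0.86,0],[0,0,0]],[[0.1,-0.86,0],[0,0,0]],[[0.1,-0.86,0],[0,0,0]],[[0.1,-0.7,0],[0,0,0]]]' && python3 shift.py '[[[0.08,-0.51,0],[0,0,0]],[[0,0,0],[0,0,0]],[[0,0,0],[0,0,0]],[[0,0,0],[0,0,0]],[[0,0,0],[0,0,0]]]'
python3 - <<'E'
from h import *; from station import ctrl, camrig, get_obs
for n in("wrist","top","side"):
    c=camrig.camera(n); cv2.imwrite(f"pics/{n}3.png",c["pixels"]); np.save(f"{n}3.npy",c,allow_pickle=True)
o=get_obs(); print(o["force"])
go(o,[.5001,.1638,.08+.0372],.1893)
im=cv2.resize(c["pixels"][160:400,180:420],None,fx=2.4,fy=2.4,interpolation=cv2.INTER_CUBIC); cv2.imwrite("pics/s3c.png",im)
E
```

```text
time_s: 5.25
ee_pos: [0.5006, 0.14, 0.1553]
eef_rot: [3.141, -0.001, 0.19]
force: [1.3, -0.2, -2.4]
grip_width: 0.0638
grip_force: 20.0
time_s: 5.75
ee_pos: [0.5006, 0.1628, 0.1557]
eef_rot: [3.14, -0.002, 0.188]
force: [-0.7, 1.1, -1.9]
grip_width: 0.0638
grip_force: 20.0
[ 0.10894443  0.62554774 -1.39936753]
turn [ 0.0011 -0.002  -0.0009] then shift [-0.0003 -0.0008  0.0387]
```

View pics/wrist3.png

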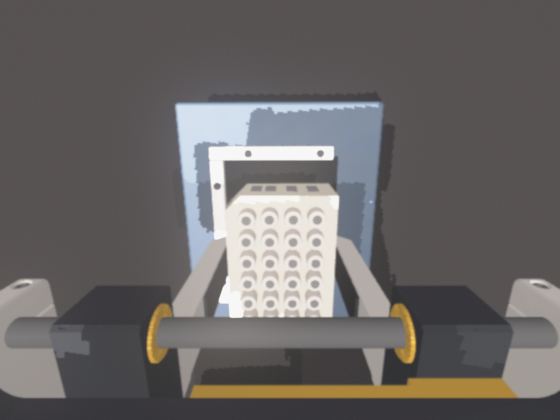

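View pics/s3c.png

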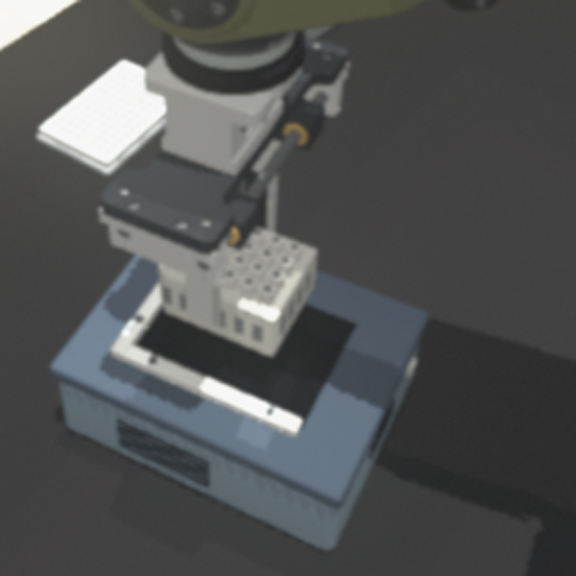

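The wrist view shows the rack level and parallel to the far stop (210–333, 153), with the cut corner toward the stops' corner. The side view shows it hovering upright over the glass. I'll refine the stop lines before lowering.

Run:
```python
from h import *
c=np.load("wrist3.npy",allow_pickle=True).item(); g=c["pixels"][...,1].astype(float)
def line(pts,z):
    P=ray(c,pts,z)[:,:2]; v=cv2.fitLine((P*1000).astype(np.float32),cv2.DIST_HUBER,0,.01,.01).ravel(); return v[:2],v[2:]/1000
# far stop: outer (top) edge, max gradient per column
pts=[(u,141+np.argmax(np.diff(g[140:153,u]))+.0) for u in range(215,330)]
d,p=line(pts,.088); print("far outer",np.arctan2(-d[0],d[1])%np.pi,p)
pts=[(u,153+np.argmin(np.diff(g[153:168,u]))+.5) for u in range(235,325)]
d,p2=line(pts,.088); print("far inner",np.arctan2(-d[0],d[1])%np.pi,p2,"thickness",(p-p2)@[np.cos(.19),np.sin(.19)])
pts=[(200+np.argmax(np.diff(g[v,200:222]))+.5,v) for v in range(165,228)]
d,p3=line(pts,.088); print("side outer",np.arctan(d[1]/d[0]),p3)
# rack top far edge
for r in (180,185,190,195,200): print(r,g[r,245:330:12])
y=.19;X=np.array([np.cos(y),np.sin(y)]);Y=np.array([-X[1],X[0]])
S=(p2@X)*X+(p3@Y-.010)*Y; print("corner",S)
```

```text
far outer 0.18811536 [0.56230366 0.17431347]
far inner 0.18812776 [0.5512503  0.17790522] thickness 0.010176136064498768
side outer 0.19717208 [0.51313674 0.22242606]
180 [94. 96. 94. 93. 89. 87. 92. 87.]
185 [149. 172. 171. 185. 169. 180. 180. 162.]
190 [186. 146. 146. 186. 140. 182. 141. 182.]
195 [220. 220. 221. 220. 219. 204. 200. 215.]
200 [246. 245. 246. 246. 245. 233. 233. 234.]
corner [0.5435226 0.2180866]
```

To row units: 0.015 m is 0.3, 0.01 m is 0.2, -0.002 rad / 1.5708 = -0.0013.

```bash
python3 shift.py '[[[0,0,0.2],[0,-0.0013,-0.0006]],[[0,0,0.3],[0,0,0]],[[0,0,0.16],[0,0,0]],[[0,0,0.06],[0,0,0]],[[0,0,0],[0,0,0]],[[0,0,0],[0,0,0]],[[0,0,0],[0,0,0]]]' && python3 shift.py '[[[0,0,0.02],[0,0,0]],[[0,0,0],[0,0,0]],[[0,0,0.02],[0,0,0]],[[0,0,0],[0,0,0]],[[0,0,0],[0,0,0]]]'
```

```text
time_s: 6.6
ee_pos: [0.5007, 0.1637, 0.1203]
eef_rot: [3.141, -0.001, 0.19]
force: [-0.2, 0.1, -1.1]
grip_width: 0.064
grip_force: 20.0
time_s: 7.1
ee_pos: [0.5004, 0.1636, 0.1178]
eef_rot: [3.14, 0.0, 0.19]
force: [1.1, -0.1, -2.1]
grip_width: 0.0639
grip_force: 20.0
```

To row units: 0.0005 m is 0.01.

```bash
python3 shift.py '[[[0,0,0.01],[0,0,0]],[[0,0,0],[0,0,0]],[[0,0,0.01],[0,0,0]],[[0,0,0],[0,0,0]],[[0,0,0],[0,0,0]],[[0,0,0],[0,0,0]]]'; python3 shift.py '[[[0,0,0.01],[0,0,0]],[[0,0,0],[0,0,0]],[[0,0,0],[0,0,0]],[[0,0,0],[0,0,0]]]'
```

```text
time_s: 7.7
ee_pos: [0.5004, 0.1637, 0.1168]
eef_rot: [3.14, 0.0, 0.19]
force: [-0.2, -0.7, -2.0]
grip_width: 0.0639
grip_force: 20.0
time_s: 8.1
ee_pos: [0.5005, 0.1637, 0.1166]
eef_rot: [3.14, -0.0, 0.19]
force: [-3.1, -0.1, 4.3]
grip_width: 0.0636
grip_force: 20.0
```

Contact with the glass is light (about 5 N). Now I'll slide toward both stops.

To row units: -0.002 m is -0.04.

```bash
python3 shift.py '[[[0.04,-0.04,0],[0,0,0]],[[0.04,-0.04,0],[0,0,0]],[[0.04,-0.04,0],[0,0,0]],[[0.04,-0.04,0],[0,0,0]],[[0,0,0],[0,0,0]],[[0,0,0],[0,0,0]],[[0,0,0],[0,0,0]]]'; python3 shift.py '[[[0.02,0,0],[0,0,0]],[[0,0,0],[0,0,0]],[[0,0,0],[0,0,0]]]';  python3 shift.py '[[[0.02,0,0],[0,0,0]],[[0,0,0],[0,0,0]],[[0,0,0],[0,0,0]]]'
```

```text
time_s: 8.8
ee_pos: [0.5071, 0.1731, 0.1166]
eef_rot: [3.141, -0.001, 0.19]
force: [1.4, -0.4, 4.3]
grip_width: 0.0636
grip_force: 20.0
time_s: 9.1
ee_pos: [0.5075, 0.1731, 0.1166]
eef_rot: [3.14, 0.001, 0.19]
force: [-4.5, -1.1, 9.5]
grip_width: 0.0635
grip_force: 20.0
time_s: 9.4
ee_pos: [0.5084, 0.1734, 0.1166]
eef_rot: [3.141, 0.001, 0.19]
force: [-5.2, -1.0, 9.1]
grip_width: 0.0637
grip_force: 20.0
```

To row units: -0.0003 m is -0.006.

```bash
python3 shift.py '[[[0,0,-0.006],[0,0,0]],[[0,0,0],[0,0,0]],[[0,0,0],[0,0,0]],[[0,0,0],[0,0,0]]]'; python3 shift.py '[[[0.01,0,0],[0,0,0]],[[0,0,0],[0,0,0]],[[0,0,0],[0,0,0]],[[0,0,0],[0,0,0]]]';  python3 shift.py '[[[0.01,0,0],[0,0,0]],[[0,0,0],[0,0,0]],[[0,0,0],[0,0,0]],[[0,0,0],[0,0,0]]]'
```

```text
time_s: 9.8
ee_pos: [0.5084, 0.1734, 0.1166]
eef_rot: [3.141, 0.001, 0.19]
force: [-5.0, -0.7, 5.7]
grip_width: 0.0638
grip_force: 20.0
time_s: 10.2
ee_pos: [0.5089, 0.1735, 0.1166]
eef_rot: [3.141, 0.001, 0.19]
force: [-4.6, -1.4, 5.8]
grip_width: 0.0635
grip_force: 20.0
time_s: 10.6
ee_pos: [0.5094, 0.1736, 0.1166]
eef_rot: [3.141, 0.001, 0.19]
force: [-4.0, -0.7, 4.7]
grip_width: 0.0641
grip_force: 20.0
```

To row units: 0.0005 m is 0.01.

```bash
python3 shift.py '[[[0.01,0,0],[0,0,0]],[[0,0,0],[0,0,0]],[[0,0,0],[0,0,0]],[[0,0,0],[0,0,0]]]';  python3 shift.py '[[[0.01,0,0],[0,0,0]],[[0,0,0],[0,0,0]],[[0,0,0],[0,0,0]],[[0,0,0],[0,0,0]]]'; python3 shift.py '[[[0.01,0,0],[0,0,0]],[[0,0,0],[0,0,0]],[[0,0,0],[0,0,0]],[[0,0,0],[0,0,0]]]'
python3 - <<'E'
from h import *; from station import ctrl, camrig, get_obs
c=camrig.camera("wrist"); cv2.imwrite("pics/w4.png",cv2.resize(c["pixels"][120:300,190:370],None,fx=3.2,fy=3.2,interpolation=cv2.INTER_CUBIC))
E
```

```text
time_s: 11.0
ee_pos: [0.5099, 0.1737, 0.1166]
eef_rot: [3.141, 0.001, 0.19]
force: [-4.9, -0.4, 6.2]
grip_width: 0.0635
grip_force: 20.0
time_s: 11.4
ee_pos: [0.5104, 0.1738, 0.1166]
eef_rot: [3.141, 0.001, 0.19]
force: [-3.8, -0.2, 6.7]
grip_width: 0.0637
grip_force: 20.0
time_s: 11.8
ee_pos: [0.5107, 0.1738, 0.1166]
eef_rot: [3.141, 0.001, 0.19]
force: [-6.0, -1.7, 7.0]
grip_width: 0.0635
grip_force: 20.0
```

View pics/w4.png

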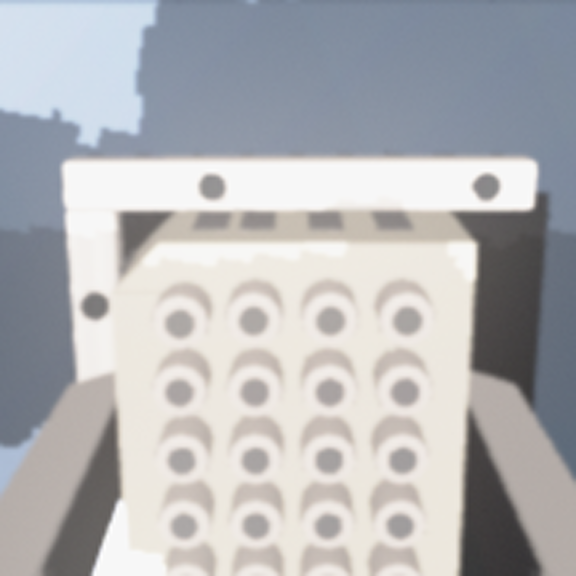

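The crop shows the rack's +x face reaching the far stop (inner edge at row ~212) and a remaining gap to the side stop at the left. I'll seat it on the far stop, then move along Y.

To row units: 0.0005 m is 0.01.

```bash
python3 shift.py '[[[0.01,0,0],[0,0,0]],[[0,0,0],[0,0,0]],[[0,0,0],[0,0,0]],[[0,0,0],[0,0,0]]]';  python3 shift.py '[[[0,-0.02,0],[0,0,0]],[[0,-0.02,0],[0,0,0]],[[0,-0.02,0],[0,0,0]],[[0,0,0],[0,0,0]],[[0,0,0],[0,0,0]],[[0,0,0],[0,0,0]]]'; python3 shift.py '[[[0,-0.01,0],[0,0,0]],[[0,0,0],[0,0,0]],[[0,0,0],[0,0,0]],[[0,0,0],[0,0,0]]]'
```

```text
time_s: 12.25
ee_pos: [0.5107, 0.1739, 0.1166]
eef_rot: [3.141, 0.003, 0.19]
force: [-9.3, -2.0, 10.7]
grip_width: 0.0637
grip_force: 20.0
time_s: 12.85
ee_pos: [0.5105, 0.1753, 0.1166]
eef_rot: [3.138, 0.003, 0.19]
force: [-9.2, -13.3, 11.6]
grip_width: 0.0637
grip_force: 20.0
time_s: 13.25
ee_pos: [0.5104, 0.1757, 0.1167]
eef_rot: [3.138, 0.003, 0.19]
force: [-7.8, -15.0, 11.1]
grip_width: 0.0637
grip_force: 20.0
```

To row units: -0.0006 m is -0.012.

```bash
python3 shift.py '[[[0,0,-0.012],[0,0,0]],[[0,0,0],[0,0,0]],[[0,0,0],[0,0,0]],[[0,0,0],[0,0,0]]]';  python3 shift.py '[[[0,-0.01,0],[0,0,0]],[[0,0,0],[0,0,0]],[[0,0,0],[0,0,0]],[[0,0,0],[0,0,0]]]'
python3 - <<'E'
from h import *; from station import ctrl, camrig, get_obs
c=camrig.camera("wrist"); cv2.imwrite("pics/w5.png",cv2.resize(c["pixels"][140:300,190:370],None,fx=3.7,fy=3.7,interpolation=cv2.INTER_CUBIC)[:590])
E
```

```text
time_s: 13.65
ee_pos: [0.5103, 0.1764, 0.1167]
eef_rot: [3.139, 0.003, 0.19]
force: [-5.2, -7.4, 4.5]
grip_width: 0.0637
grip_force: 20.0
time_s: 14.05
ee_pos: [0.5102, 0.1768, 0.1167]
eef_rot: [3.139, 0.003, 0.19]
force: [-5.8, -8.6, 4.8]
grip_width: 0.0638
grip_force: 20.0
```

View pics/w5.png

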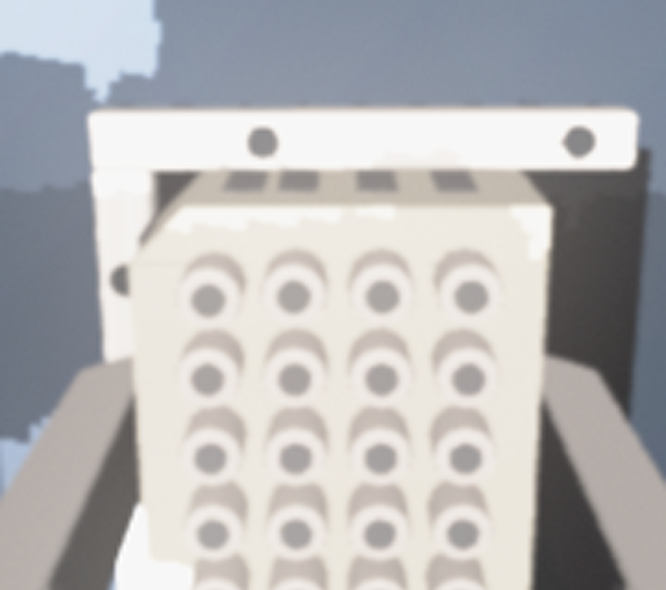

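The rack is flush along the far stop, with its cut corner still about 2 mm short of the side stop (left bar, columns 95–155). The Y force is friction so far, so I'll continue.

To row units: -0.0005 m is -0.01.

```bash
for i in 1; do :; done; python3 shift.py '[[[0,-0.01,0],[0,0,0]],[[0,0,0],[0,0,0]],[[0,0,0],[0,0,0]],[[0,0,0],[0,0,0]]]';  python3 shift.py '[[[0,-0.01,0],[0,0,0]],[[0,0,0],[0,0,0]],[[0,0,0],[0,0,0]],[[0,0,0],[0,0,0]]]'; python3 shift.py '[[[0,-0.01,0],[0,0,0]],[[0,0,0],[0,0,0]],[[0,0,0],[0,0,0]],[[0,0,0],[0,0,0]]]'; python3 shift.py '[[[0,-0.01,0],[0,0,0]],[[0,0,0],[0,0,0]],[[0,0,0],[0,0,0]],[[0,0,0],[0,0,0]]]'
```

```text
time_s: 14.5
ee_pos: [0.5101, 0.1773, 0.1167]
eef_rot: [3.139, 0.003, 0.19]
force: [-5.3, -8.3, 4.9]
grip_width: 0.0636
grip_force: 20.0
time_s: 14.9
ee_pos: [0.51, 0.1778, 0.1167]
eef_rot: [3.139, 0.003, 0.19]
force: [-5.5, -8.7, 4.5]
grip_width: 0.0638
grip_force: 20.0
time_s: 15.3
ee_pos: [0.51, 0.1779, 0.1167]
eef_rot: [3.138, 0.003, 0.19]
force: [-5.4, -12.2, 4.9]
grip_width: 0.0637
grip_force: 20.0
time_s: 15.7
ee_pos: [0.51, 0.1779, 0.1167]
eef_rot: [3.137, 0.003, 0.19]
force: [-4.5, -15.6, 5.8]
grip_width: 0.0633
grip_force: 20.0
```

Both stops are in contact (X stalled at 0.5107, Y at 0.1779). I'll ease the Y push, take out the small tilt, and loosen the grip briefly so the rack squares itself.

To row units: 0.0008 m is 0.016, -0.003 rad / 1.5708 = -0.0019.

```bash
python3 shift.py '[[[0,0.016,0],[0.0019,-0.0019,0]],[[0,0,0],[0,0,0]],[[0,0,0],[0,0,0]],[[0,0,0],[0,0,0]],[[0,0,0],[0,0,0]]]'; python3 shift.py '[[[0,0,0],[0,0,0]],[[0,0,0],[0,0,0]],[[0,0,0],[0,0,0]],[[0,0,0],[0,0,0]],[[0,0,0],[0,0,0]]]' - 8;  python3 shift.py '[[[0.006,0,0],[0,0,0]],[[0,0,0],[0,0,0]],[[0,0,0],[0,0,0]],[[0,0,0],[0,0,0]],[[0,0,0],[0,0,0]]]' - 20
python3 - <<'E'
from station import ctrl, camrig, get_obs; import numpy as np
F=[]
for i in range(8):
    camrig.camera("top"); o=get_obs(); F.append(np.r_[o["force"],o["moment"]])
F=np.mean(F,0); c,s=np.cos(.19),np.sin(.19); print(F.round(2),"reader X,Y:",c*F[0]+s*F[1],-s*F[0]+c*F[1])
E
```

```text
time_s: 16.2
ee_pos: [0.5101, 0.1778, 0.1167]
eef_rot: [3.141, 0.006, 0.19]
force: [-5.1, -9.7, 5.8]
grip_width: 0.0637
grip_force: 20.0
time_s: 16.7
ee_pos: [0.5101, 0.1778, 0.1168]
eef_rot: [3.142, 0.006, 0.19]
force: [-4.5, -9.5, 4.7]
grip_width: 0.0638
grip_force: 8.0
time_s: 17.2
ee_pos: [0.5102, 0.1778, 0.1167]
eef_rot: [3.141, 0.006, 0.19]
force: [-6.6, -9.5, 5.8]
grip_width: 0.0638
grip_force: 20.0
[ -6.42 -10.67   6.16  -2.13   1.19  -0.02] reader X,Y: -8.32325741020064 -9.264743935461018
```

To row units: 0.003 rad / 1.5708 = 0.0019.

```bash
python3 shift.py '[[[0,0,0],[0,0.0019,0]],[[0,0,0],[0,0.0019,0]],[[0,0,0],[0,0,0]],[[0,0,0],[0,0,0]],[[0,0,0],[0,0,0]]]'; python3 shift.py '[[[0,0,0],[0,0,0]],[[0,0,0],[0,0,0]],[[0,0,0],[0,0,0]],[[0,0,0],[0,0,0]],[[0,0,0],[0,0,0]]]' - 8;  python3 shift.py '[[[0,0,0],[0,0,0]],[[0,0,0],[0,0,0]],[[0,0,0],[0,0,0]],[[0,0,0],[0,0,0]],[[0,0,0],[0,0,0]]]' - 20
python3 - <<'E'
from h import *; from station import ctrl, camrig, get_obs
F=[]
for i in range(8):
    c=camrig.camera(("side","wrist")[i>3]); o=get_obs(); F.append(np.r_[o["force"],o["moment"]])
    if i==3: s=c["pixels"]
cv2.imwrite("pics/w6.png",np.hstack([cv2.resize(p,None,fx=2.6,fy=2.6,interpolation=cv2.INTER_CUBIC) for p in (s[225:375,210:360],c["pixels"][140:290,200:350])]))
F=np.mean(F,0); c,s=np.cos(.19),np.sin(.19); print(F.round(2),"reader X,Y:",c*F[0]+s*F[1],-s*F[0]+c*F[1])
E
```

```text
time_s: 18.1
ee_pos: [0.51, 0.1778, 0.1166]
eef_rot: [3.141, 0.001, 0.19]
force: [-7.2, -10.2, 6.2]
grip_width: 0.0637
grip_force: 20.0
time_s: 18.6
ee_pos: [0.5101, 0.1778, 0.1166]
eef_rot: [3.142, 0.001, 0.19]
force: [-7.9, -10.2, 5.6]
grip_width: 0.0638
grip_force: 8.0
time_s: 19.1
ee_pos: [0.5101, 0.1778, 0.1166]
eef_rot: [3.142, 0.001, 0.19]
force: [-7.0, -10.4, 5.4]
grip_width: 0.0637
grip_force: 20.0
[ -6.76 -10.68   5.54  -2.12   1.25  -0.07] reader X,Y: -8.653121625703573 -9.207342801004131
```

View pics/w6.png

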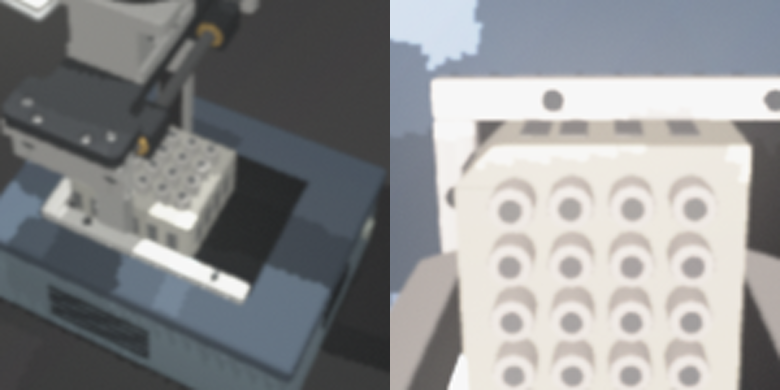

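The views show the rack flat on the glass and flush with both stops. The push is steady at about 9 N on each stop, and the near-zero yaw moment (an edge contact would give about 0.6 N m) means it sits square. I'm handing in.

```bash
python3 -c "
from station import ctrl, camrig, get_obs
print(ctrl.hand_in())"
```

```text
the job is handed in; nothing more can be done
None
```

The rack is on the reader glass with its cut corner in the stop corner, still gripped and pressed square against both stops at about 9 N each, and the job was handed in at about 19.5 s; the judge's result was not shown.

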